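# Load the shoe-care can feeder in order

### The job

Load the sloping open-topped wooden can feeder so that the yellow shoe-care can comes out first and the green one next: first put in the yellow can so that it comes to rest down against the stop board, then put in the green can so that it comes to rest right behind it against the yellow one, both lying straight across the feeder. Leave the red can where it lies.

Things in the scene. Friction and masses are not known exactly. Their poses are not given: they have to be found in the camera images.
- yellow_centre (a point): Yellow shoe-care spray can with a white cap, lying on its side in a low wooden rest: cylinder 44 mm diameter, 110 mm long, 130 g. Point: its centre, 50 mm above the step at the start; x axis along the can (cap at +x; either way round is fine). Goes in first. The rest carries it near its ends on two rails 74 mm apart, so fingers can go down beside its middle, to 8 mm above the step.
- green_centre (a point): Green shoe-care spray can with a white cap, lying on its side in a low wooden rest: cylinder 44 mm diameter, 110 mm long, 130 g. Point: its centre, 50 mm above the step at the start; x axis along the can (cap at +x; either way round is fine). Goes in second. The cans lie side by side, 105 mm between centres, in any order.
- red_centre (a point): Red shoe-care spray can with a white cap, lying on its side in a low wooden rest: cylinder 44 mm diameter, 110 mm long, 130 g. Point: its centre, 50 mm above the step at the start; x axis along the can (cap at +x; either way round is fine). It stays there.
- chute_load (a point): On the slick metal-lined floor of the fixed open-topped wooden chute, mid-width, near its high end, 56 mm above the step; x across, y level downhill, z up. Slope 10 deg (18 mm per 100). Floor 150 mm wide, walls 30 mm high; open end 65 mm uphill, stop board 162 mm downhill. Hold a can along x, its underside 12 mm over this point (clears fingers), let go: it rolls down. Centres end 140 mm (first), 97 mm (second) downhill.
Mind the look-alikes: they are no part of the job. Of the things that look like the part that bears green_centre, the smallest one is meant. Of the things that look like the part that bears yellow_centre, the middle-sized one is meant.

How it is judged:
By the outcome, as a careful person would: the job done as asked, in the order asked, and still so for the second after the job is handed in, with the robot touching nothing.
It also fails if it takes over 58 s, if anything falls off the work surface, if the arm or the gripper's body presses on something with over 40 N, if the wrist force passes 120 N, or if a joint passes its speed limit or range.

### The arm

A 6-joint arm with a two-finger parallel gripper is mounted at the origin on the work surface. World frame = base frame: x ahead of the robot, y to its left, z up, the work surface at z = 0. Lengths are in m, angles in rad, forces in N, time in s.
With the tool pointing down it reaches from about 0.35 to 0.95 m from the base axis. Payload 17.4 kg.
Tool frame: the origin (TCP) lies on the centre line of the jaws, within the pads' length; the fingertips stand 22 mm ahead of it and the grasp point (between the pads) lies 3 mm ahead of it; z points along the fingers, x is the direction in which the jaws open and shut, and the axes are right-handed (so a half turn about z gives the same grasp; the last joint's range is limited). The gripper opens to 93 mm and grips with 3 to 60 N. Pads are 15 mm wide; open, the fingers measure 128 mm over their backs; the gripper's body (75 mm by 188 mm) begins 65 mm behind the grasp point.
Start: joints at [-1.317, 0.116, 1.442, -0, 1.584, -0.038], TCP at [0.194, -0.646, 0.241] pointing down, gripper open.
Joint ranges: [-2.83, 2.83], [-0.83, 2.19], [0.07, 2.5], [-1.14, 4.28], [0.01, 3], [-2.97, 2.97]. Speed limits (rad/s): [1.89, 1.89, 2.22, 3.14, 3.14, 3.14].

### API

Orientations are given as [roll, pitch, yaw] about the fixed x, y, z axes, in that order (R = Rz(yaw) Ry(pitch) Rx(roll)).
In Python, from bench import bot, imaging gives the robot as it stands.
- The arm moves only by the tool servo_tool, never from a script. Its argument "deltas" is one flat list of numbers, 7 for each row, row after row: the shift along the tool's x, y, z in cm, then the turn, a rotation vector about the tool's x, y, z in rad, then the opening, from 0 (shut) to 1 (fully open). In form: [dx, dy, dz, ax, ay, az, jaw, dx, dy, dz, ax, ay, az, jaw, ...]. A call has 1 to 12 rows; each row shifts and turns the commanded pose from where the row before left it, along the tool's axes as they then stand; what a row does not reach is not made up. A row lasts 1/8 s, in which the tool goes at most 62.5 mm and 10.7 degrees, less where a joint would pass 70% of its speed; a pose out of reach is approached as far as the arm can. A call is refused whole if a number of a shift passes 6.25 or a number of a turn 0.188, either way. A call with a gripper value outside its range is refused whole. The fingers move at their own pace and stop on an object; the grip force is fixed at half the most. Time passes only in rows, so rows that do not move let the fingers close. It gives the time, the measured TCP pose, the force and the opening at its end, in the units of the state.
- bot.get_obs(): the state, without advancing time (a new reading comes with each control period).
- imaging.capture(name): name is "scene" or "top" or "wrist"; returns a dict with "pixels" (420x560x3 uint8, red, green, blue), "intrinsics" (3x3 intrinsics, pixels), "D" ([k1, k2, p1, p2, k3] as OpenCV has them; the pictures are not rectified), "R" (3x3) and "t" (3): a world point X has camera coordinates R X + t; the wrist camera has in their place "T_tool_cam" (4x4, takes a point from camera to tool coordinates, whose origin is the TCP and whose axes are the tool frame's). Camera axes: x right, y down, z forward; pixel columns grow to the right and rows downward; lengths in m; the calibration is good to about 2 mm. A picture is of the moment at which its call begins: read the wrist's pose just before it. There is no depth.
- bot.finish_job(): hands the job in, once; it reports no verdict.
The state is a dict: "t": time; "q": joint angles; "qd": joint speeds; "joint_torque": joint torques, N m; "ee_pos": TCP position; "tcp_rot": TCP orientation; "force": force on the tool from outside, world axes, zero at the start; "ft_torque": the same for the moment, N m; "opening": finger opening in m.
Only numpy, scipy, OpenCV 4.12 (cv2) and the standard library are available. Lean on these libraries where they do the work, as an engineer would, in place of code of your own. Each camera call takes 0.05 s, during which the arm holds its last target.

## Working session

There is one attempt and no reset: what is moved stays moved. The work goes in short steps, Python scripts to look and compute and a tool call to move; the robot and the scene stay as the last step left them, time stands still between calls to the robot, and variables do not carry over. Pictures are saved under pics/ and viewed, and the job is handed in when it is done.

Besides the shell and the picture viewer there is one more tool, called after ">>>" as name(argument=value, ...) on one line, values as JSON. servo_tool: Moves the arm, as the interface text tells. Its arguments: {"type":"object","properties":{"deltas":{"type":"array"}},"required":["deltas"]}

```bash
mkdir -p pics; ls; python3 - <<'E'
from bench import bot, imaging
import cv2, pickle
o=bot.get_obs(); print({k:o[k] for k in('t','ee_pos','tcp_rot','opening','force')})
d={}
for n in('scene','top','wrist'):
    c=imaging.capture(n); d[n]=c
    cv2.imwrite(f'pics/{n}0.png',c['pixels'][:,:,::-1])
d['obs']=o
pickle.dump(d,open('cap0.pkl','wb'))
print(d['top']['intrinsics'],d['top']['D'],d['top']['R'],d['top']['t'])
print(d['scene']['R'],d['scene']['t'])
print(d['wrist']['T_tool_cam'])
E
```

```text
pics
{'t': 0.0, 'ee_pos': array([ 0.1941074 , -0.64628465,  0.23988601]), 'tcp_rot': array([ 3.14159245e+00,  1.22204223e-03, -1.27901740e+00]), 'opening': 0.09341280341062148, 'force': array([ 0.36749117, -0.44899411, -0.20680412])}
[[496.58917611   0.         285.77073875]
 [  0.         496.58917611 208.37488931]
 [  0.           0.           1.        ]] [-0.17517663  0.          0.          0.          0.        ] [[-0.01473626 -0.99983805  0.01033021]
 [-0.99073466  0.01320554 -0.13516822]
 [ 0.13500992 -0.01222637 -0.99076881]] [-0.1001806   0.476625    1.40925563]
[[-0.43781063  0.89901304  0.00986902]
 [ 0.74951334  0.37102414 -0.54824342]
 [-0.49653963 -0.23262984 -0.83626058]] [ 0.26873573 -0.26338932  1.43376294]
[[ 9.99999373e-01 -8.16464355e-04 -7.66847713e-04 -2.68738845e-04]
 [ 1.00980829e-03  9.53383299e-01  3.01760279e-01 -8.51786862e-02]
 [ 4.84723290e-04 -3.01760864e-01  9.53383525e-01 -1.42526868e-01]
 [ 0.00000000e+00  0.00000000e+00  0.00000000e+00  1.00000000e+00]]
```

View pics/top0.png

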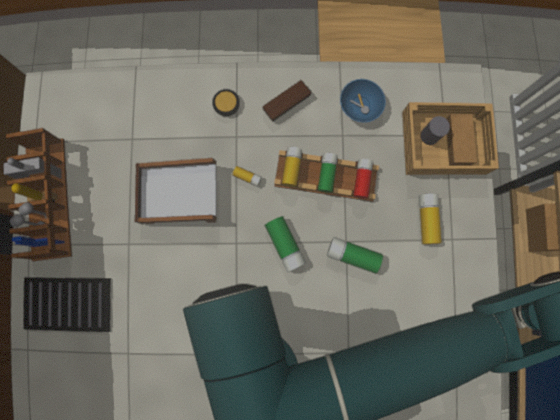

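View pics/scene0.png

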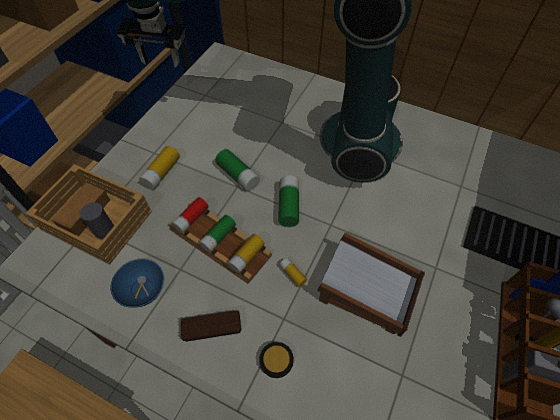

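View pics/wrist0.png

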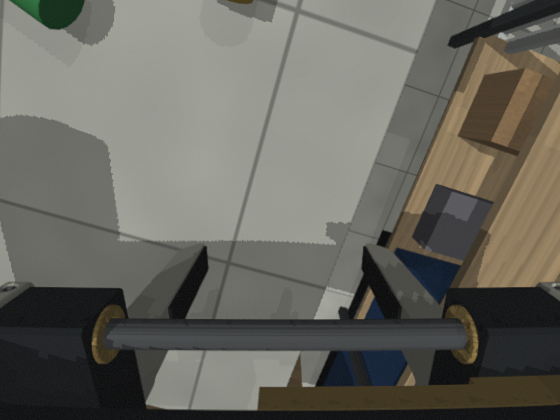

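```bash
python3 - <<'E'
import cv2,pickle,numpy as np
d=pickle.load(open('cap0.pkl','rb'))
t=d['top']['pixels'][:,:,::-1]; s=d['scene']['pixels'][:,:,::-1]
a=cv2.resize(t[140:240,120:400],None,fx=2.85,fy=2.85,interpolation=cv2.INTER_CUBIC)
b=cv2.resize(s[180:350,150:430],None,fx=2.85,fy=2.85,interpolation=cv2.INTER_CUBIC)
cv2.imwrite('pics/ct.png',np.clip(a*1.3,0,255)[:600]);cv2.imwrite('pics/cs.png',np.clip(b*1.3,0,255))
E
```

```text
[ WARN:0@0.034] global loadsave.cpp:1063 imwrite_ Unsupported depth image for selected encoder is fallbacked to CV_8U.
```

View pics/ct.png

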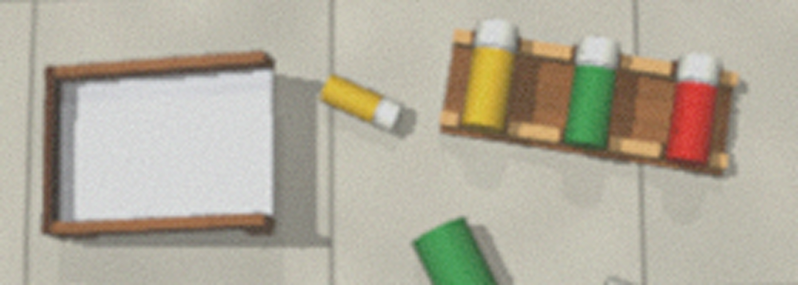

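View pics/cs.png

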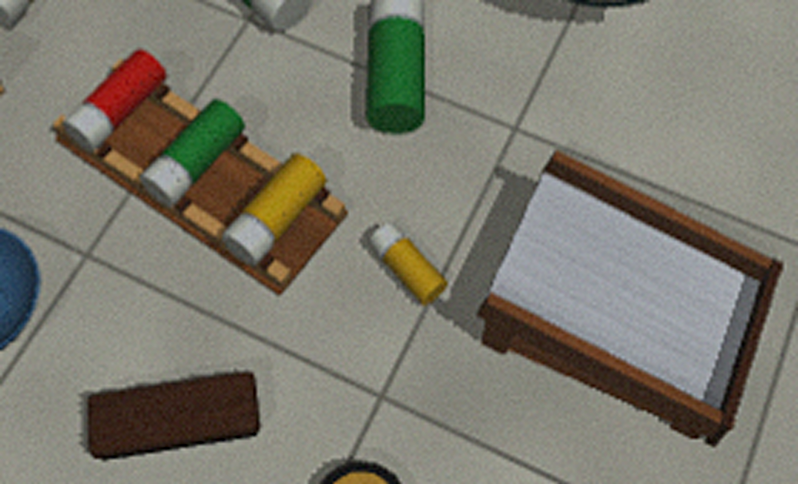

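```bash
cat > h.py <<'E'
import cv2,numpy as np
def und(c,p): return cv2.undistortPoints(np.float64(p).reshape(-1,1,2),c['intrinsics'],c['D']).reshape(-1,2)
def ray(c,p):
    n=und(c,p); R,t=c['R'],c['t']
    return -R.T@t, (np.c_[n,np.ones(len(n))]@R)
def plane(c,p,z):
    o,d=ray(c,p); return o+d*((z-o[2])/d[:,2])[:,None]
def tri(c1,p1,c2,p2):
    P1=np.c_[c1['R'],c1['t']];P2=np.c_[c2['R'],c2['t']]
    X=cv2.triangulatePoints(P1,P2,und(c1,p1).T,und(c2,p2).T); return (X[:3]/X[3]).T
def wristcam(c,o):
    from scipy.spatial.transform import Rotation as Ro
    T=np.eye(4);T[:3,:3]=Ro.from_euler('xyz',o['tcp_rot']).as_matrix();T[:3,3]=o['ee_pos']
    T=T@c['T_tool_cam'];c=dict(c);c['R']=T[:3,:3].T;c['t']=-c['R']@T[:3,3];return c
def mask(img,col):
    h=cv2.cvtColor(img,cv2.COLOR_RGB2HSV)
    H,S,V=h[...,0].astype(int),h[...,1],h[...,2]
    if col=='y': m=(abs(H-23)<6)&(S>170)&(V>90)
    if col=='g': m=(abs(H-68)<14)&(S>130)&(V>40)
    if col=='r': m=((H<5)|(H>174))&(S>180)&(V>90)
    return m.astype(np.uint8)*255
def rects(img,col,amin=60):
    cs,_=cv2.findContours(mask(img,col),cv2.RETR_EXTERNAL,cv2.CHAIN_APPROX_NONE)
    return [(cv2.minAreaRect(c),cv2.contourArea(c)) for c in cs if cv2.contourArea(c)>amin]
E
python3 - <<'E'
import pickle;from h import *
d=pickle.load(open('cap0.pkl','rb'))
for n in('top','scene'):
  for c in 'ygr':
    for r,a in rects(d[n]['pixels'],c): print(n,c,np.round(r[0],1),np.round(r[1],1),round(r[2]),a)
E
```

```text
top y [430.1 225. ] [34.6 16.9] 87 487.5
top y [242.4 173.7] [17.4  8. ] 27 118.5
top y [290.4 170.5] [13.1 26.7] 11 261.5
top g [362. 258.] [36.  14.5] 18 260.5
top g [280.7 237.3] [37.  14.7] 66 318.5
top g [326.  176.2] [10.8 25.3] 9 179.0
top r [362.1 182.1] [11.5 25.3] 8 180.5
scene y [276.  358.5] [25. 24.] 90 487.0
scene y [295.1 273.3] [20.6  9.1] 51 164.5
scene y [250.5 247.3] [12.8 26.8] 42 312.0
scene y [163.3 159.9] [14.3 30.7] 40 374.0
scene g [221.8 228.2] [14.1 27.6] 45 341.5
scene g [288.5 205.5] [39. 19.] 90 637.5
scene g [231.3 163.4] [32.6 17. ] 42 433.0
scene r [193.8 209.3] [11.3 26.2] 45 254.0
```

```bash
python3 - <<'E'
import pickle;from h import *
d=pickle.load(open('cap0.pkl','rb'));T,S=d['top'],d['scene']
pt=[[290.4,170.5],[326,176.2],[362.1,182.1]];ps=[[250.5,247.3],[221.8,228.2],[193.8,209.3]]
print(tri(T,pt,S,ps).round(4))
f=lambda a,o:np.array(a)/2.85+o
ct=f([[45,68],[271,53],[45,233],[272,217],[272,72],[272,213]],[120,140])
cs=f([[717,415],[483,305],[780,262],[556,152],[492,292],[549,176]],[150,180])
print('corners farstop,faropen,nearstop,nearopen, floorfaropen, floornearopen');print(tri(T,ct,S,cs).round(4))
for n,r in (('y',pt[0]),('g',pt[1]),('r',pt[2])): print(n,plane(T,[r],.05).round(4))
# tile lines check: ground point: chute shadow corners crossing etc
E
```

```text
[[ 0.5813 -0.1213  0.0605]
 [ 0.5633 -0.2235  0.0602]
 [ 0.5448 -0.328   0.0622]]
corners farstop,faropen,nearstop,nearopen, floorfaropen, floornearopen
[[0.609  0.3233 0.0655]
 [0.6142 0.0955 0.0808]
 [0.4389 0.3285 0.0535]
 [0.4463 0.0946 0.0937]
 [0.5961 0.0962 0.0732]
 [0.4547 0.097  0.062 ]]
y [[ 0.5836 -0.1217  0.05  ]]
g [[ 0.5655 -0.2248  0.05  ]]
r [[ 0.547  -0.3298  0.05  ]]
```

```bash
cat >> h.py <<'E'
def plan(pos,yaw=None):
    from bench import bot
    from scipy.spatial.transform import Rotation as Ro
    o=bot.get_obs(); R0=Ro.from_euler('xyz',o['tcp_rot'])
    R1=R0 if yaw is None else Ro.from_euler('xyz',[np.pi,0,yaw])
    print('t',o['t'],'pos',o['ee_pos'].round(4),'rot',o['tcp_rot'].round(4),'open',round(o['opening'],4),'F',o['force'].round(1))
    print('rotvec(tool)',(R0.inv()*R1).as_rotvec().round(4),' then shift cm',(R1.inv().apply(np.array(pos)-o['ee_pos'])*100).round(2))
E
python3 - <<'E'
from h import *;import pickle
d=pickle.load(open('cap0.pkl','rb'))
plan([.60,-.122,.20],-1.745)
print(plane(d['top'],[[260,182],[293,149]],.03))
E
```

```text
t 0.15 pos [ 0.1942 -0.6464  0.2401] rot [-3.1416e+00  9.0000e-04 -1.2790e+00] open 0.0926 F [ 0.9  1.  -0.1]
rotvec(tool) [2.00e-04 8.00e-04 4.66e-01]  then shift cm [-58.68 -30.88   4.01]
[[ 0.55462265 -0.03247784  0.03      ]
 [ 0.65301809 -0.13095951  0.03      ]]
```

Candidates (top view). Yellow: (290,170) in the rest, middle-sized, is the one I want. (242,174) is small and (430,225) is large. Green: (326,176) in the rest, smallest, is the one I want. (281,237) and (362,258) are larger. The close crop confirmed both choices. The feeder is at (177,190), with its stop board on the left and its open high end at u≈217.

>>> servo_tool(deltas=[0, 0, 0, 0, 0, 0.1165, 1, 0, 0, 0, 0, 0, 0.1165, 1, 0, 0, 0, 0, 0, 0.1165, 1, 0, 0, 0, 0, 0, 0.1165, 1, -4.2, -2.2, 0, 0, 0, 0, 1, -4.2, -2.2, 0, 0, 0, 0, 1, -4.2, -2.2, 0, 0, 0, 0, 1, -4.2, -2.2, 0, 0, 0, 0, 1, -4.2, -2.2, 0, 0, 0, 0, 1, -4.2, -2.2, 0, 0, 0, 0, 1, -4.2, -2.2, 0, 0, 0, 0, 1, -4.2, -2.2, 0, 0, 0, 0, 1])

```text
t: 1.65
ee_pos: [0.4264, -0.3447, 0.2405]
tcp_rot: [3.142, 0.0, -1.745]
force: [-0.1, -0.3, 0.2]
opening: 0.093
```

>>> servo_tool(deltas=[-4.2, -2.2, 0, 0, 0, 0, 1, -4.2, -2.2, 0, 0, 0, 0, 1, -4.2, -2.2, 1, 0, 0, 0, 1, -4.2, -2.2, 1, 0, 0, 0, 1, -4.2, -2.2, 1, 0, 0, 0, 1, -4.2, -2.2, 1, 0, 0, 0, 1, 0, 0, 0, 0, 0, 0, 1, 0, 0, 0, 0, 0, 0, 1])

```text
t: 2.65
ee_pos: [0.5992, -0.121, 0.2006]
tcp_rot: [3.141, -0.0, -1.745]
force: [-0.2, -0.3, 0.2]
opening: 0.0928
```

```bash
python3 - <<'E'
from h import *;import pickle
plan([.60,-.122,.20],-1.745)
from bench import bot,imaging
o=bot.get_obs();c=imaging.capture('wrist');t=imaging.capture('top')
cv2.imwrite('pics/w1.png',c['pixels'][:,:,::-1])
pickle.dump((o,c,t),open('cap1.pkl','wb'))
w=wristcam(c,o)
for col in 'ygr':
  for r,a in rects(c['pixels'],col,300): print(col,np.round(r[0],1),np.round(r[1],1),round(r[2]),a,plane(w,[r[0]],.05).round(4))
E
```

```text
t 2.65 pos [ 0.5992 -0.121   0.2006] rot [ 3.1412e+00 -2.0000e-04 -1.7446e+00] open 0.0928 F [-0.2 -0.3  0.2]
rotvec(tool) [ 0.0004 -0.0002  0.0004]  then shift cm [ 0.09 -0.1   0.06]
g [295.5 368. ] [34. 71.] 90 1788.5 [[ 0.3855 -0.0961  0.05  ]]
g [274. 311.] [38. 14.] 0 319.0 [[ 0.4712 -0.0856  0.05  ]]
g [391.3 215.9] [44.4 78.5] 6 2841.5 [[ 0.5625 -0.2242  0.05  ]]
r [500.1 217.5] [30.2 81.5] 13 2134.0 [[ 0.5409 -0.3359  0.05  ]]
```

View pics/w1.png

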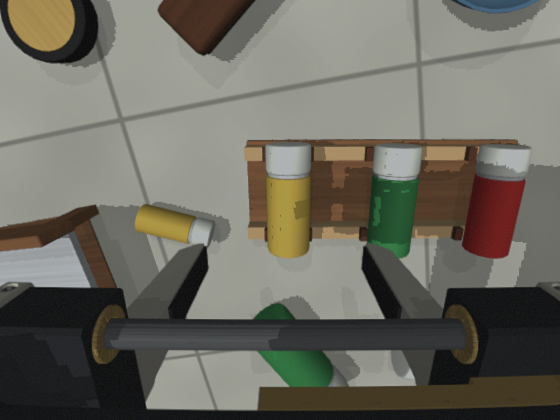

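```bash
python3 - <<'E'
from h import *;import pickle
o,c,t=pickle.load(open('cap1.pkl','rb'));w=wristcam(c,o)
img=c['pixels'];h=cv2.cvtColor(img,cv2.COLOR_RGB2HSV)
print('y col at 288',[(v,tuple(img[v,288])) for v in list(range(138,152))+list(range(248,260))])
m=((abs(h[...,0].astype(int)-23)<8)&(h[...,1]>120)&(h[...,2]>80))
for v in (190,210,230): 
    u=np.where(m[v,255:330])[0]+255; print(v,u.min(),u.max(),plane(w,[[(u.min()+u.max())/2,v]],.05).round(4))
print('tail top',plane(w,[[290,255]],.072),plane(w,[[290,255]],.05),'cap',plane(w,[[288,143]],.05),plane(w,[[288,143]],.072))
a=rects(img,'y',200);print([(np.round(r[0],1),r[1]) for r,_ in a])
E
```

```text
y col at 288 [(138, (np.uint8(147), np.uint8(147), np.uint8(139))), (139, (np.uint8(96), np.uint8(92), np.uint8(85))), (140, (np.uint8(76), np.uint8(56), np.uint8(42))), (141, (np.uint8(82), np.uint8(69), np.uint8(58))), (142, (np.uint8(88), np.uint8(90), np.uint8(86))), (143, (np.uint8(89), np.uint8(93), np.uint8(89))), (144, (np.uint8(92), np.uint8(94), np.uint8(90))), (145, (np.uint8(96), np.uint8(99), np.uint8(95))), (146, (np.uint8(120), np.uint8(124), np.uint8(120))), (147, (np.uint8(164), np.uint8(168), np.uint8(168))), (148, (np.uint8(174), np.uint8(180), np.uint8(180))), (149, (np.uint8(174), np.uint8(179), np.uint8(180))), (150, (np.uint8(174), np.uint8(178), np.uint8(180))), (151, (np.uint8(172), np.uint8(178), np.uint8(180))), (248, (np.uint8(169), np.uint8(148), np.uint8(66))), (249, (np.uint8(171), np.uint8(148), np.uint8(67))), (250, (np.uint8(170), np.uint8(149), np.uint8(67))), (251, (np.uint8(170), np.uint8(147), np.uint8(65))), (252, (np.uint8(171), np.uint8(148), np.uint8(67))), (253, (np.uint8(171), np.uint8(149), np.uint8(68))), (254, (np.uint8(170), np.uint8(148), np.uint8(67))), (255, (np.uint8(171), np.uint8(149), np.uint8(68))), (256, (np.uint8(169), np.uint8(146), np.uint8(64))), (257, (np.uint8(167), np.uint8(147), np.uint8(79))), (258, (np.uint8(154), np.uint8(146), np.uint8(112))), (259, (np.uint8(151), np.uint8(152), np.uint8(143)))]
190 266 309 [[ 0.6076 -0.1248  0.05  ]]
210 266 309 [[ 0.5871 -0.1212  0.05  ]]
230 267 308 [[ 0.5657 -0.1175  0.05  ]]
tail top [[ 0.54818066 -0.11673279  0.072     ]] [[ 0.53723286 -0.11522602  0.05      ]] cap [[ 0.65259465 -0.13305025  0.05      ]] [[ 0.65488241 -0.13321898  0.072     ]]
[]
```

>>> servo_tool(deltas=[0.2, 0, 3, 0, 0, 0, 1, 0, 0, 3, 0, 0, 0, 1, 0, 0, 3, 0, 0, 0, 1, 0, 0, 3, 0, 0, 0, 1, 0, 0, 2, 0, 0, 0, 1, 0, 0, 0.75, 0, 0, 0, 1, 0, 0, 0, 0, 0, 0, 1])

```text
t: 3.62
ee_pos: [0.5992, -0.123, 0.0536]
tcp_rot: [-3.141, -0.0, -1.745]
force: [-0.4, 0.2, 0.3]
opening: 0.0929
```

>>> servo_tool(deltas=[0, 0, 0, 0, 0, 0, 0, 0, 0, 0, 0, 0, 0, 0, 0, 0, 0, 0, 0, 0, 0, 0, 0, 0, 0, 0, 0, 0, 0, 0, 0, 0, 0, 0, 0])

```text
t: 4.25
ee_pos: [0.5991, -0.1227, 0.0532]
tcp_rot: [-3.142, 0.0, -1.745]
force: [0.2, 0.3, -0.1]
opening: 0.0473
```

>>> servo_tool(deltas=[0, 0, 0, 0, 0, 0, 0, 0, 0, 0, 0, 0, 0, 0])

```text
t: 4.5
ee_pos: [0.5991, -0.1229, 0.0532]
tcp_rot: [-3.142, -0.0, -1.745]
force: [-0.3, -2.9, 1.0]
opening: 0.0433
```

>>> servo_tool(deltas=[0, 0, -2, 0, 0, 0, 0, 0, 0, -4, 0, 0, 0, 0, 0, 0, -4, 0, 0, 0, 0, 0, 0, -4, 0, 0, 0, 0, 0, 0, -2, 0, 0, 0, 0, 0, 0, 0, 0, 0, 0, 0])

```text
t: 5.25
ee_pos: [0.5994, -0.1227, 0.2144]
tcp_rot: [-3.14, -0.0, -1.745]
force: [-0.9, 0.4, -2.9]
opening: 0.0433
```

```bash
python3 - <<'E'
from h import *;import pickle
from bench import bot,imaging
o=bot.get_obs();c=imaging.capture('wrist')
cv2.imwrite('pics/w2.png',c['pixels'][:,:,::-1])
pickle.dump((o,c),open('cap2.pkl','wb'))
plan([.525,.02,.27],-1.60)
E
```

```text
t 5.3 pos [ 0.599  -0.1227  0.2127] rot [ 3.1414e+00  1.0000e-04 -1.7450e+00] open 0.043 F [-0.7  0.3 -2.7]
rotvec(tool) [ 2.00e-04  1.00e-04 -1.45e-01]  then shift cm [-14.04   7.81  -5.73]
```

View pics/w2.png

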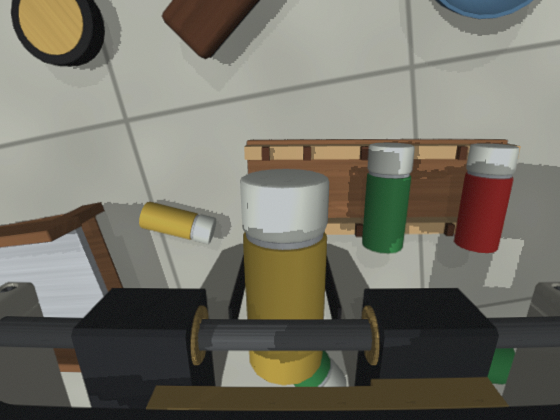

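```bash
python3 - <<'E'
from h import *
plan([.62,.10,.31],-1.60)
E
```

```text
t 5.3 pos [ 0.599  -0.1227  0.2127] rot [ 3.1414e+00  1.0000e-04 -1.7450e+00] open 0.043 F [-0.7  0.3 -2.7]
rotvec(tool) [ 2.00e-04  1.00e-04 -1.45e-01]  then shift cm [-22.32  -1.45  -9.73]
```

>>> servo_tool(deltas=[0, 0, -2.4, 0, 0, -0.0725, 0, 0, 0, -2.4, 0, 0, -0.0725, 0, -3.7, -0.2, -2.4, 0, 0, 0, 0, -3.7, -0.2, -2.4, 0, 0, 0, 0, -3.7, -0.2, 0, 0, 0, 0, 0, -3.7, -0.2, 0, 0, 0, 0, 0, -3.7, -0.2, 0, 0, 0, 0, 0, -3.7, -0.2, 0, 0, 0, 0, 0, 0, 0, 0, 0, 0, 0, 0, 0, 0, 0, 0, 0, 0, 0])

```text
t: 6.55
ee_pos: [0.6174, 0.0986, 0.3075]
tcp_rot: [3.139, -0.001, -1.6]
force: [0.4, -0.5, -2.4]
opening: 0.0434
```

```bash
python3 - <<'E'
from h import *;import pickle
from bench import bot,imaging
o=bot.get_obs();c=imaging.capture('wrist')
cv2.imwrite('pics/w3.png',c['pixels'][:,:,::-1])
pickle.dump((o,c),open('cap3.pkl','wb'))
plan([.525,.161,.14],-1.60)
E
```

```text
t 6.6 pos [0.6175 0.0982 0.308 ] rot [ 3.1400e+00 -4.0000e-04 -1.6004e+00] open 0.0431 F [-0.1 -0.  -1.1]
rotvec(tool) [ 0.0016 -0.0004 -0.0004]  then shift cm [-6.01  9.43 16.8 ]
```

View pics/w3.png

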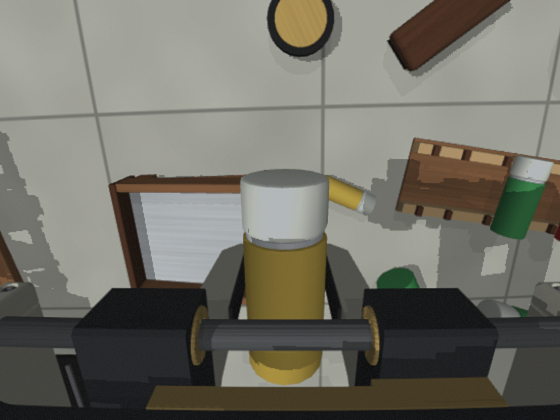

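```bash
python3 - <<'E'
from h import *;import pickle
o,c=pickle.load(open('cap3.pkl','rb'))
a=cv2.resize(c['pixels'][165:310,100:250,::-1],None,fx=4,fy=4,interpolation=cv2.INTER_CUBIC)
cv2.imwrite('pics/c3.png',np.clip(a.astype(float)*1.4,0,255).astype(np.uint8))
d=pickle.load(open('cap0.pkl','rb'))
a=cv2.resize(d['top']['pixels'][150:235,128:228,::-1],None,fx=6,fy=6,interpolation=cv2.INTER_CUBIC)
cv2.imwrite('pics/c0t.png',np.clip(a.astype(float)*1.3,0,255).astype(np.uint8))
E
```

```text
(no output)
```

View pics/c3.png

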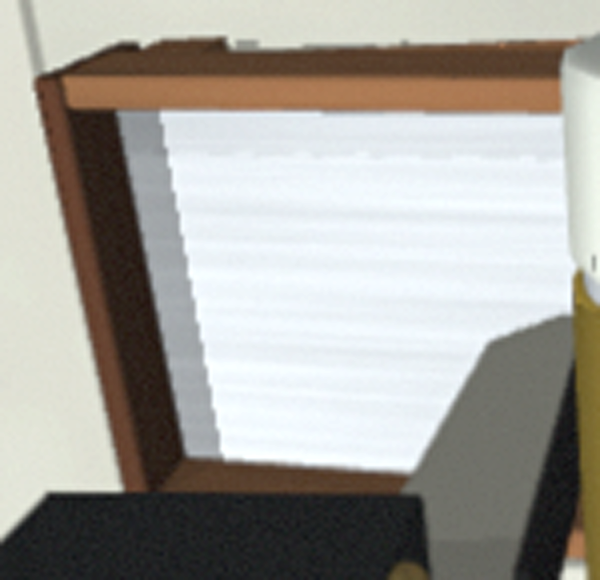

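View pics/c0t.png

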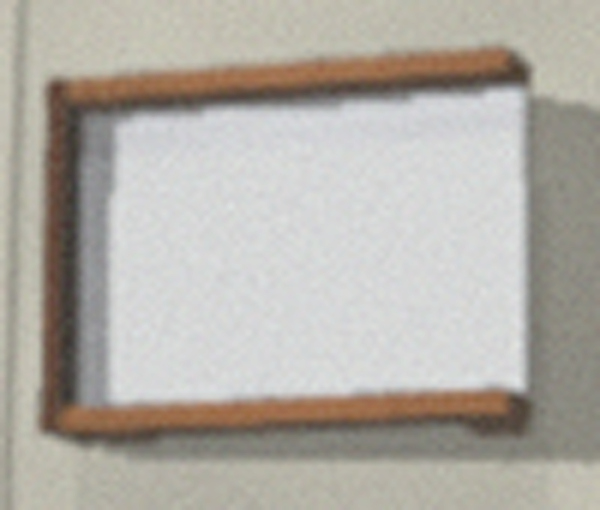

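```bash
python3 - <<'E'
from h import *;import pickle
o,c=pickle.load(open('cap3.pkl','rb'));w=wristcam(c,o)
d=pickle.load(open('cap0.pkl','rb'));T=d['top']
W=lambda p:np.array(p)/4+[99.6,164.6]
Tt=lambda p:np.array(p)/6+[127.6,149.6]
def pr(n,c,p,zs): print(n,[plane(c,[q],z)[0].round(4).tolist() for q,z in zip(p,zs)])
pr('W stop far/near',w,W([[120,112],[183,458]]),[.0275,.0275])
pr('W near floor edge at 410',w,W([[183,458],[410,472]]),[.0275,.045])
pr('W far wall inner top',w,W([[115,109],[560,109]]),[.0575,.085])
pr('T open',T,Tt([[527,88],[527,392]]),[.0675]*2)
pr('T stop',T,Tt([[79,108],[76,405]]),[.0275]*2)
pr('T near wall innertop',T,Tt([[75,408],[505,392]]),[.058,.097])
pr('T far wall innertop',T,Tt([[80,103],[505,77]]),[.058,.097])
E
```

```text
W stop far/near [[0.5953, 0.3229, 0.0275], [0.4538, 0.3243, 0.0275]]
W near floor edge at 410 [[0.4538, 0.3243, 0.0275], [0.456, 0.2289, 0.045]]
W far wall inner top [[0.6041, 0.3084, 0.0575], [0.6067, 0.1549, 0.085]]
T open [[0.6013, 0.0941, 0.0675], [0.4544, 0.0932, 0.0675]]
T stop [[0.6047, 0.3247, 0.0275], [0.4557, 0.3219, 0.0275]]
T near wall innertop [[0.4505, 0.3136, 0.058], [0.4508, 0.0996, 0.097]]
T far wall innertop [[0.6003, 0.3155, 0.058], [0.6, 0.1007, 0.097]]
```

```bash
python3 - <<'E'
from h import *
plan([.527,.16,.148],-1.565)
E
```

```text
t 6.6 pos [0.6175 0.0982 0.308 ] rot [ 3.1400e+00 -4.0000e-04 -1.6004e+00] open 0.0431 F [-0.1 -0.  -1.1]
rotvec(tool) [ 0.0016 -0.0004 -0.0354]  then shift cm [-6.23  9.01 16.  ]
```

>>> servo_tool(deltas=[0, 0, 0, 0, 0, -0.035, 0, -1.56, 2.25, 1, 0, 0, 0, 0, -1.56, 2.25, 2, 0, 0, 0, 0, -1.56, 2.25, 3, 0, 0, 0, 0, -1.56, 2.25, 3, 0, 0, 0, 0, 0, 0, 3, 0, 0, 0, 0, 0, 0, 2.5, 0, 0, 0, 0, 0, 0, 1.5, 0, 0, 0, 0, 0, 0, 0, 0, 0, 0, 0, 0, 0, 0, 0, 0, 0, 0])

```text
t: 7.85
ee_pos: [0.5277, 0.1606, 0.1503]
tcp_rot: [-3.14, 0.0, -1.565]
force: [-0.2, 0.4, -2.8]
opening: 0.0434
```

```bash
python3 - <<'E'
from h import *;import pickle
from bench import bot,imaging
plan([.527,.16,.093],-1.565)
c=imaging.capture('scene');cv2.imwrite('pics/s4.png',cv2.resize(c['pixels'][170:350,250:470,::-1],None,fx=3.3,fy=3.3,interpolation=cv2.INTER_CUBIC))
E
```

```text
t 7.85 pos [0.5277 0.1606 0.1503] rot [-3.1403e+00  3.0000e-04 -1.5651e+00] open 0.0434 F [-0.2  0.4 -2.8]
rotvec(tool) [-0.0012  0.0003 -0.0001]  then shift cm [0.06 0.07 5.73]
```

View pics/s4.png

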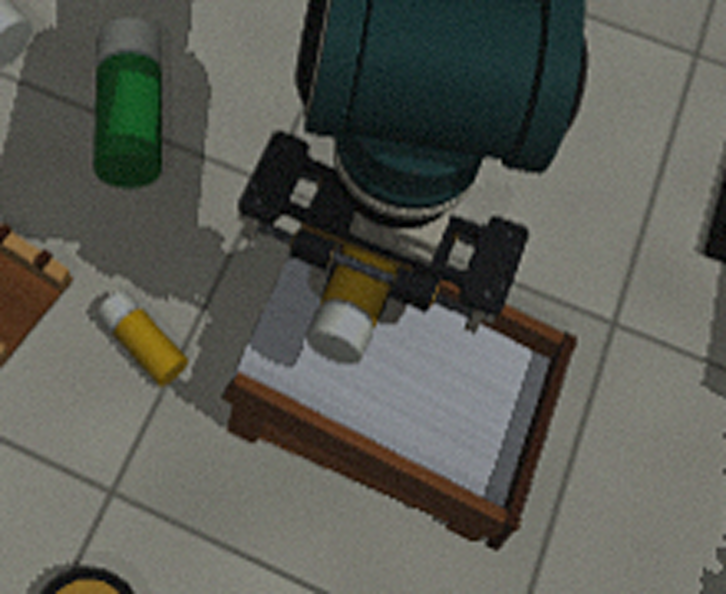

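>>> servo_tool(deltas=[0, 0.1, 2.5, 0, 0, 0, 0, 0, 0, 2.2, 0, 0, 0, 0, 0, 0, 1, 0, 0, 0, 0, 0, 0, 0, 0, 0, 0, 0, 0, 0, 0, 0, 0, 0, 0])

```text
t: 8.52
ee_pos: [0.5267, 0.1608, 0.0933]
tcp_rot: [-3.14, 0.0, -1.565]
force: [-0.1, 0.4, -1.5]
opening: 0.0434
```

>>> servo_tool(deltas=[0, 0, 0, 0, 0, 0, 1, 0, 0, 0, 0, 0, 0, 1, 0, 0, -4, 0, 0, 0, 1, 0, 0, -5, 0, 0, 0, 1, 0, 0, -4, 0, 0, 0, 1, 0, 0, 0, 0, 0, 0, 1, 0, 0, 0, 0, 0, 0, 1])

```text
t: 9.4
ee_pos: [0.526, 0.1607, 0.2216]
tcp_rot: [3.141, -0.0, -1.565]
force: [0.6, 0.2, -0.5]
opening: 0.093
```

```bash
python3 - <<'E'
from h import *;import pickle
from bench import bot,imaging
plan([.58,-.2262,.2],-1.743)
c=imaging.capture('scene');cv2.imwrite('pics/s5.png',cv2.resize(c['pixels'][170:350,250:470,::-1],None,fx=3.3,fy=3.3,interpolation=cv2.INTER_CUBIC))
c=imaging.capture('wrist');cv2.imwrite('pics/w5.png',c['pixels'][:,:,::-1])
E
```

```text
t 9.4 pos [0.526  0.1607 0.2216] rot [ 3.1412e+00 -1.0000e-04 -1.5650e+00] open 0.093 F [ 0.6  0.2 -0.5]
rotvec(tool) [ 0.0004 -0.0002  0.178 ]  then shift cm [ 37.19 -11.95   2.16]
```

View pics/s5.png

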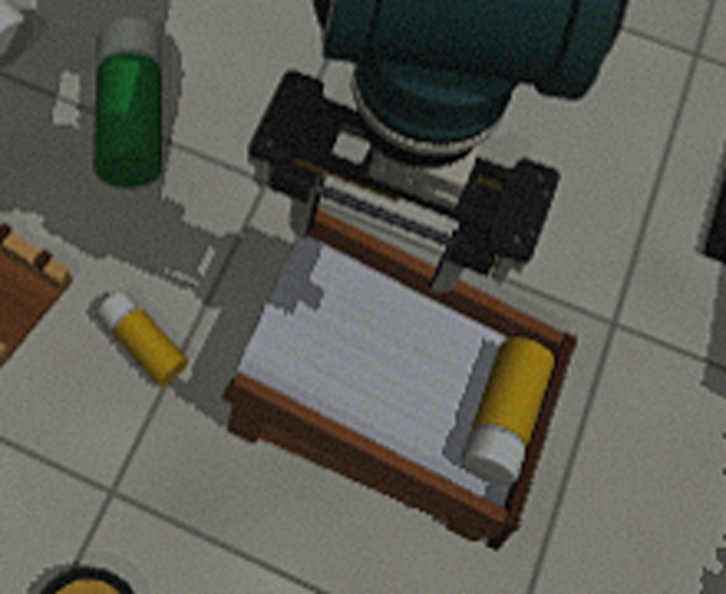

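View pics/w5.png

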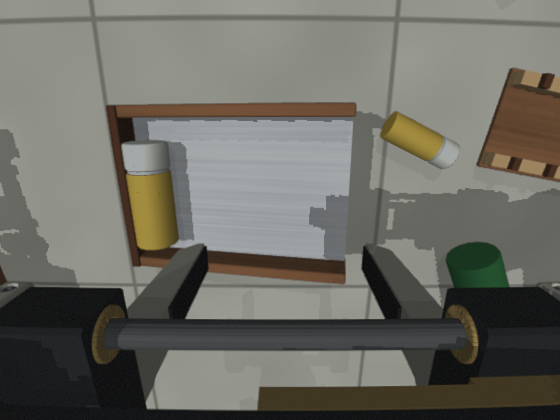

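>>> servo_tool(deltas=[0, 0, 0, 0, 0, 0.089, 1, 0, 0, 0, 0, 0, 0.089, 1, 4.13, -1.33, 0, 0, 0, 0, 1, 4.13, -1.33, 0, 0, 0, 0, 1, 4.13, -1.33, 0, 0, 0, 0, 1, 4.13, -1.33, 0, 0, 0, 0, 1, 4.13, -1.33, 0, 0, 0, 0, 1, 4.13, -1.33, 0, 0, 0, 0, 1, 4.13, -1.33, 1.1, 0, 0, 0, 1, 4.13, -1.33, 1, 0, 0, 0, 1, 4.13, -1.33, 0, 0, 0, 0, 1, 0, 0, 0, 0, 0, 0, 1])

```text
t: 11.0
ee_pos: [0.58, -0.2282, 0.1993]
tcp_rot: [3.139, 0.0, -1.746]
force: [0.0, 0.9, 0.2]
opening: 0.0926
```

```bash
python3 - <<'E'
from h import *;import pickle
from bench import bot,imaging
plan([.5804,-.2266,.053],-1.743)
o=bot.get_obs();c=imaging.capture('wrist');t=imaging.capture('top')
cv2.imwrite('pics/w6.png',c['pixels'][:,:,::-1])
cv2.imwrite('pics/t6.png',cv2.resize(t['pixels'][140:240,120:400,::-1],None,fx=2.85,fy=2.85,interpolation=cv2.INTER_CUBIC))
w=wristcam(c,o);img=c['pixels'];h=cv2.cvtColor(img,cv2.COLOR_RGB2HSV)
m=((abs(h[...,0].astype(int)-68)<14)&(h[...,1]>100)&(h[...,2]>30))
for v in (190,205,220,235): 
    u=np.where(m[v,250:330])[0]+250; print(v,u.min(),u.max(),plane(w,[[(u.min()+u.max())/2,v]],.05).round(4))
print([(v,img[v,287].tolist()) for v in list(range(138,150,2))+list(range(246,262,2))])
print(plane(w,[[287,146.5],[287,257]],.072))
E
```

```text
t 11.0 pos [ 0.58   -0.2282  0.1993] rot [ 3.1391e+00  3.0000e-04 -1.7457e+00] open 0.0926 F [0.  0.9 0.2]
rotvec(tool) [ 0.0025  0.0003 -0.0027]  then shift cm [-1.700e-01 -1.000e-02  1.463e+01]
190 263 305 [[ 0.589  -0.2285  0.05  ]]
205 263 305 [[ 0.5738 -0.2258  0.05  ]]
220 263 305 [[ 0.5581 -0.223   0.05  ]]
235 264 305 [[ 0.5418 -0.2206  0.05  ]]
[(138, [107, 100, 90]), (140, [116, 82, 55]), (142, [88, 78, 69]), (144, [91, 93, 89]), (146, [98, 101, 96]), (148, [178, 183, 184]), (246, [55, 120, 70]), (248, [54, 120, 70]), (250, [53, 118, 68]), (252, [54, 119, 69]), (254, [52, 117, 67]), (256, [51, 117, 67]), (258, [71, 120, 80]), (260, [148, 149, 141])]
[[ 0.63275505 -0.23903687  0.072     ]
 [ 0.52770034 -0.22063453  0.072     ]]
```

View pics/w6.png

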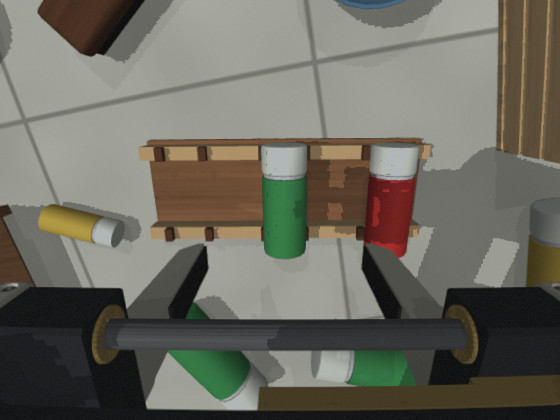

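View pics/t6.png

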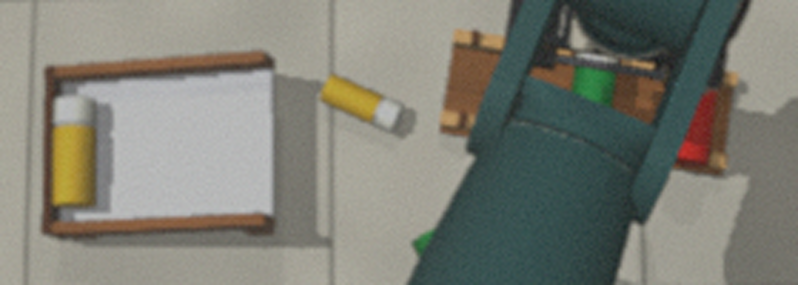

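>>> servo_tool(deltas=[-0.15, 0, 3, 0, 0, 0, 1, 0, 0, 3, 0, 0, 0, 1, 0, 0, 3, 0, 0, 0, 1, 0, 0, 3, 0, 0, 0, 1, 0, 0, 2, 0, 0, 0, 1, 0, 0, 0.6, 0, 0, 0, 1, 0, 0, 0, 0, 0, 0, 1])

```text
t: 11.98
ee_pos: [0.5809, -0.2244, 0.0556]
tcp_rot: [-3.141, -0.0, -1.743]
force: [-0.1, 0.6, -0.2]
opening: 0.0931
```

>>> servo_tool(deltas=[0, 0, 0, 0, 0, 0, 0, 0, 0, 0, 0, 0, 0, 0, 0, 0, 0, 0, 0, 0, 0, 0, 0, 0, 0, 0, 0, 0, 0, 0, 0, 0, 0, 0, 0, 0, 0, 0, 0, 0, 0, 0, 0, 0, 0, 0, 0, 0, 0])

```text
t: 12.85
ee_pos: [0.5807, -0.2256, 0.0557]
tcp_rot: [-3.141, -0.002, -1.743]
force: [-1.1, -7.2, 4.0]
opening: 0.0434
```

>>> servo_tool(deltas=[0, 0, -2, 0, 0, 0, 0, 0, 0, -4, 0, 0, 0, 0, 0, 0, -4, 0, 0, 0, 0, 0, 0, -4, 0, 0, 0, 0, 0, 0, -2, 0, 0, 0, 0, 0, 0, 0, 0, 0, 0, 0])

```text
t: 13.6
ee_pos: [0.581, -0.2246, 0.2163]
tcp_rot: [-3.14, -0.0, -1.743]
force: [-0.1, 0.2, -2.3]
opening: 0.0433
```

```bash
python3 - <<'E'
from h import *;import pickle
from bench import bot,imaging
plan([.528,.16,.21],-1.565)
o=bot.get_obs();c=imaging.capture('wrist')
cv2.imwrite('pics/w7.png',c['pixels'][:,:,::-1])
E
```

```text
t 13.6 pos [ 0.581  -0.2246  0.2163] rot [-3.1396e+00 -4.0000e-04 -1.7429e+00] open 0.0433 F [-0.1  0.2 -2.3]
rotvec(tool) [-0.0019 -0.0005 -0.1779]  then shift cm [-38.49   5.08   0.63]
```

View pics/w7.png

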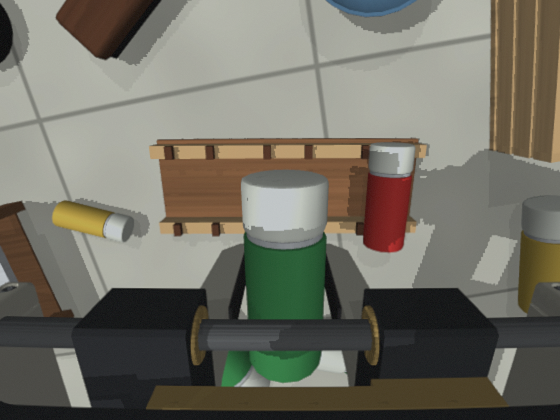

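>>> servo_tool(deltas=[0, 0, 0, 0, 0, -0.089, 0, 0, 0, 0, 0, 0, -0.089, 0, -4.28, 0.565, 0, 0, 0, 0, 0, -4.28, 0.565, 0, 0, 0, 0, 0, -4.28, 0.565, 0, 0, 0, 0, 0, -4.28, 0.565, 0, 0, 0, 0, 0, -4.28, 0.565, 0, 0, 0, 0, 0, -4.28, 0.565, 0, 0, 0, 0, 0, -4.28, 0.565, 0, 0, 0, 0, 0, -4.28, 0.565, 0, 0, 0, 0, 0, -4.28, 0.565, 0, 0, 0, 0, 0, 0, 0, 0, 0, 0, 0, 0])

```text
t: 15.15
ee_pos: [0.5266, 0.1624, 0.2129]
tcp_rot: [3.139, -0.0, -1.562]
force: [-0.4, 0.1, -1.7]
opening: 0.0438
```

>>> servo_tool(deltas=[0, 0, 2.5, 0, 0, 0, 0, 0, 0, 2.5, 0, 0, 0, 0, 0, 0, 1, 0, 0, 0, 0, 0, 0, 0, 0, 0, 0, 0, 0, 0, 0, 0, 0, 0, 0])

```text
t: 15.78
ee_pos: [0.528, 0.1602, 0.1559]
tcp_rot: [-3.141, 0.0, -1.565]
force: [-0.6, -0.7, -1.4]
opening: 0.0432
```

```bash
python3 - <<'E'
from h import *;import pickle
from bench import bot,imaging
plan([.528,.16,.0955],-1.565)
E
```

```text
t 15.775 pos [0.528  0.1602 0.1559] rot [-3.1407e+00  2.0000e-04 -1.5652e+00] open 0.0432 F [-0.6 -0.7 -1.4]
rotvec(tool) [-0.0009  0.0002 -0.0002]  then shift cm [ 0.02 -0.    6.04]
```

>>> servo_tool(deltas=[0, 0, 2.5, 0, 0, 0, 0, 0, 0, 2.5, 0, 0, 0, 0, 0, 0, 1, 0, 0, 0, 0, 0, 0, 0, 0, 0, 0, 0, 0, 0, 0, 0, 0, 0, 0])

```text
t: 16.4
ee_pos: [0.5281, 0.1605, 0.0964]
tcp_rot: [-3.14, 0.0, -1.565]
force: [-0.8, -1.1, -0.7]
opening: 0.0434
```

>>> servo_tool(deltas=[0, 0, 0, 0, 0, 0, 1, 0, 0, 0, 0, 0, 0, 1, 0, 0, -4, 0, 0, 0, 1, 0, 0, -5, 0, 0, 0, 1, 0, 0, -4, 0, 0, 0, 1, 0, 0, -2, 0, 0, 0, 1, 0, 0, 0, 0, 0, 0, 1, 0, 0, 0, 0, 0, 0, 1, 0, 0, 0, 0, 0, 0, 1, 0, 0, 0, 0, 0, 0, 1])

```text
t: 17.65
ee_pos: [0.5274, 0.1603, 0.2442]
tcp_rot: [3.14, -0.0, -1.565]
force: [-0.1, 0.5, 0.3]
opening: 0.0929
```

```bash
python3 - <<'E'
from h import *;import pickle
from bench import bot,imaging
plan([.528,.16,.0955],-1.565)
c=imaging.capture('scene');cv2.imwrite('pics/s8.png',cv2.resize(c['pixels'][170:350,150:430,::-1],None,fx=2.85,fy=2.85,interpolation=cv2.INTER_CUBIC))
o=bot.get_obs();c=imaging.capture('wrist');cv2.imwrite('pics/w8.png',c['pixels'][:,:,::-1])
E
```

```text
t 17.65 pos [0.5274 0.1603 0.2442] rot [ 3.1404e+00 -3.0000e-04 -1.5650e+00] open 0.0929 F [-0.1  0.5  0.3]
rotvec(tool) [ 0.0012 -0.0003  0.    ]  then shift cm [ 0.03 -0.06 14.87]
```

View pics/s8.png

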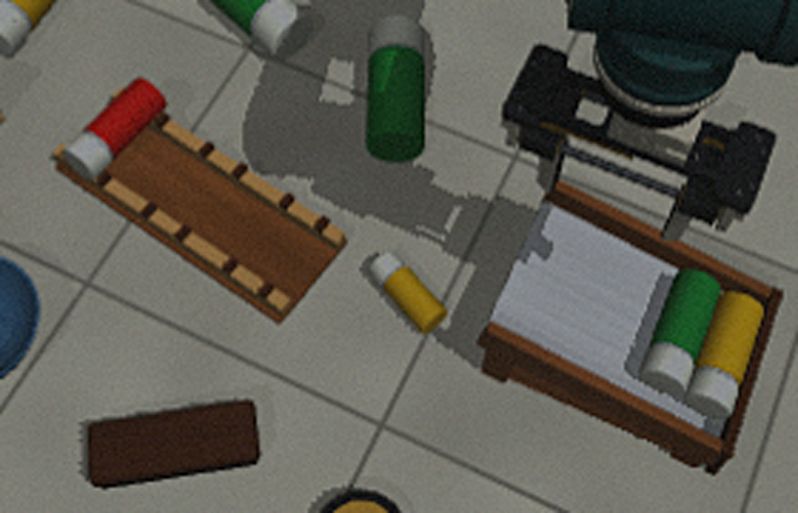

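View pics/w8.png

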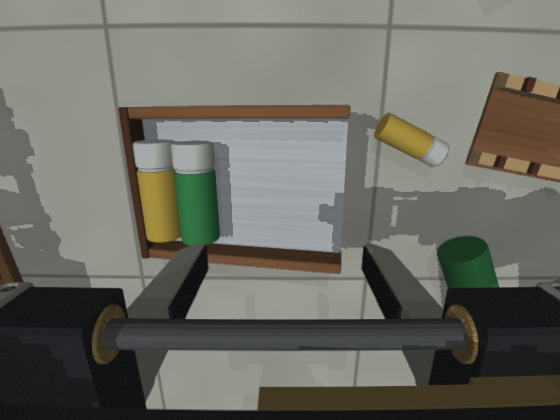

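>>> servo_tool(deltas=[0, 0, -2, 0, 0, 0, 1, 0, 0, -2, 0, 0, 0, 1, 0, 0, 0, 0, 0, 0, 1, 0, 0, 0, 0, 0, 0, 1, 0, 0, 0, 0, 0, 0, 1, 0, 0, 0, 0, 0, 0, 1])

```text
t: 18.5
ee_pos: [0.5275, 0.1603, 0.2847]
tcp_rot: [3.141, -0.0, -1.565]
force: [0.1, 0.6, -0.4]
opening: 0.0931
```

```bash
python3 - <<'E'
from h import *
from bench import bot,imaging
o=bot.get_obs();c=imaging.capture('wrist');w=wristcam(c,o);img=c['pixels']
cv2.imwrite('pics/w9.png',cv2.resize(img[90:290,90:370,::-1],None,fx=2.8,fy=2.8,interpolation=cv2.INTER_CUBIC))
h=cv2.cvtColor(img,cv2.COLOR_RGB2HSV).astype(int)
for n,H,z in(('y',23,.056),('g',68,.063)):
    # axis height: floor + 22 mm
    z={'y':.031+.0225,'g':.039+.0225}[n]
    m=(abs(h[...,0]-H)<10)&(h[...,1]>110)&(h[...,2]>40); m[:,260:]=0; m[:150]=0
    P=[]
    for v in range(165,236,5):
        u=np.where(m[v])[0]
        if len(u)>20: P.append(plane(w,[[(u.min()+u.max())/2,v]],z)[0])
    P=np.array(P); s=np.polyfit(P[:,0],P[:,1],1); print(n,'y at x=.527',np.polyval(s,.527).round(4),'tilt deg',np.degrees(s[0]).round(2))
print(o['t'])
E
```

```text
y y at x=.527 0.4044 tilt deg 5.67
g y at x=.527 0.2588 tilt deg 0.12
18.5
```

View pics/w9.png

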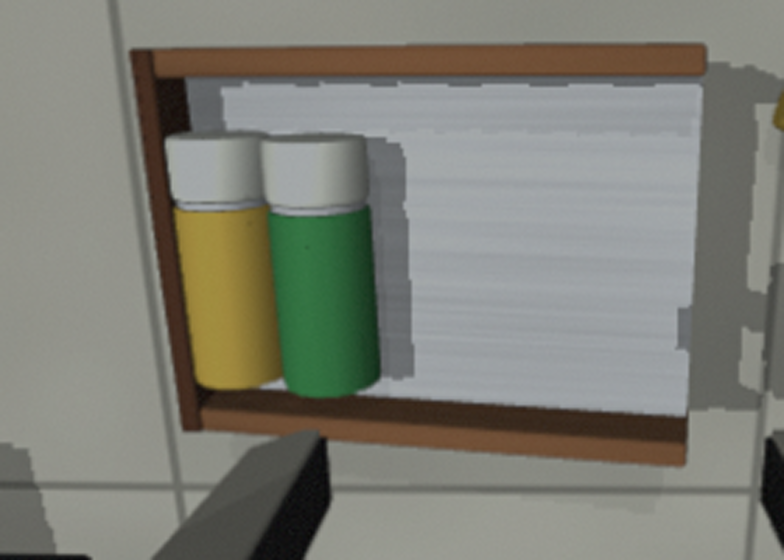

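```bash
python3 - <<'E'
from h import *
from bench import bot,imaging
o=bot.get_obs();c=imaging.capture('wrist');w=wristcam(c,o);img=c['pixels']
h=cv2.cvtColor(img,cv2.COLOR_RGB2HSV).astype(int)
m=(abs(h[...,0]-24)<6)&(h[...,1]>120)&(h[...,2]>110); m[:,:150]=0;m[:,200:]=0
P=[]
for v in range(170,222,5):
    u=np.where(m[v])[0]; P.append(plane(w,[[u.min(),v]],.0535)[0])  # left (stop-side) silhouette
P=np.array(P);s=np.polyfit(P[:,0],P[:,1],1);print('yellow stop-side edge y',np.polyval(s,.527).round(4),'tilt',np.degrees(s[0]).round(2))
t=imaging.capture('top');r=[x for x in rects(t['pixels'],'r')];print('red',r,o['t'],o['force'].round(1))
bot.finish_job()
E
```

```text
yellow stop-side edge y 0.3241 tilt 0.87
red [(((361.6799621582031, 182.23997497558594), (11.87939453125, 25.45584487915039), 8.130102157592773), 207.0)] 18.55 [-0.6  0.5 -0.9]
the job is handed in; nothing more can be done
```

I loaded the feeder as asked and handed the job in at about 18.6 s of the 58 s allowed. The yellow can (the middle-sized one, from the rest) went in first and rolled down to the stop board. The green can (the smallest one, from the rest) went in second and came to rest against it.

**Last checks:**
- **Yellow:** its downhill edge is at y ≈ 0.324 and the stop board at ≈ 0.3235. It lies within about 1° of straight across.
- **Green:** it sits about 98.5 mm downhill of the load point, against an expected 97 mm. It lies within about 0.1° of straight across, and the pictures show it touching the yellow can.
- **Red:** it did not move, to within about half a pixel of its first position in the top view.
- **Gripper:** it was open and about 0.2 m above the cans when I handed in.

**What disagreed:**
- My first position reading for the yellow can was wrong (5.7° tilt, y ≈ 0.404). I put that down to other yellow pixels in the mask. The figures above come from a second, tighter measurement.
- The green can was gripped about 2–3 mm higher than planned, with a brief force of up to about 7 N. I raised the release height by the same amount.

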